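# Fill the nut grinder from the scoop and hold its run pad half-way

### The arm

A 7-joint arm with a two-finger parallel gripper is mounted at the origin on a cart in front of the work surface, level with it; the furniture and walls round the work are solid. World frame = base frame: x ahead of the robot, y to its left, z up, the work surface at z = 0. Lengths are in m, angles in rad, forces in N, time in s.
With the tool pointing down it reaches from about 0.425 to 0.875 m from the base axis. Payload 4.7 kg.
Tool frame: the origin (TCP) lies midway between the tips of the shut fingers; the grasp point (between the pads) lies 19 mm behind it; x points along the fingers, z is the direction in which the jaws open and shut, and the axes are right-handed (so a half turn about x gives the same grasp; the last joint's range is limited). The gripper opens to 87 mm and grips with 3 to 60 N. Pads are 19 mm wide; open, the fingers measure 117 mm over their backs; the gripper's body (75 mm by 190 mm) begins 51 mm behind the grasp point.
Start: joints at [-1.323, 0.321, -0.07, 1.45, 0.023, 1.371, -0.057], TCP at [0.151, 0.632, 0.223] pointing down, gripper open.
Joint ranges: [-2.86, 2.86], [-0.3, 2.09], [-1.38, 1.24], [0.06, 2.45], [-1.56, 4.7], [0.09, 2.05], [-2.69, 2.69]. Speed limits (rad/s): [2.57, 2.57, 3.14, 3.14, 3.14, 3.14, 3.14].

### API

Orientations are given as a rotation vector (axis times angle).
In Python, from bench import ctrl, vision, close_job gives the robot as it stands. The module is installed in compiled form; this text tells all that it offers.
- The arm moves only by the tool servo_tool, never from a script. Its argument "commands" is a list that holds one entry, the list of rows, each a list of 7 numbers: the turn, a rotation vector about the tool's x, y, z in degrees, then the shift along the tool's x, y, z in mm, then the finger opening in mm, from 0 to 87. In form: [[[wx, wy, wz, x, y, z, grip], ...]]. A call has 1 to 5 rows; each row is the pose to reach, as a shift and turn from the pose commanded when the call began, along the tool's axes at that moment; what a row does not reach only later rows make up. A row lasts 1/8 s, in which the tool goes at most 62.5 mm and 10.7 degrees, less where a joint would pass 70% of its speed; a pose out of reach is approached as far as the arm can. A call with a gripper value outside its range is refused whole. The fingers move at their own pace and stop on an object; "newtons" is the grip in N (left out, the last holds). Time passes only in rows, so rows that repeat a pose let the fingers close. It gives the time, the measured TCP pose, the force and the opening at its end, in the units of the state.
- ctrl.get_state(): the state, without advancing time (a new reading comes with each control period).
- vision.get_image(name): name is "scene" or "top" or "wrist"; returns the picture (400x640x3 uint8, red, green, blue); there is no depth.
- vision.camera_info(name): a dict with "fov_y" (degrees; the focal length in pixels is half the picture's height over the tangent of half this angle, whatever the lens; pixels are square), "cx", "cy" (the principal point, pixels), "dist" ([k1, k2, p1, p2, k3] as OpenCV has them; the pictures are not rectified), "pose" (4x4, takes a point from camera to world coordinates). Camera axes: x right, y down, z forward; pixel columns grow to the right and rows downward; lengths in m; the calibration is good to about 2 mm. A picture is of the moment at which its call begins: read the wrist's pose just before it. camera_info takes no time and is no camera call; for the wrist camera it gives the pose at the moment of the call.
- close_job(): hands the job in, once; it reports no verdict.
The state is a dict: "time": time; "joint_positions": joint angles; "qd": joint speeds; "joint_torque": joint torques, N m; "position": TCP position; "tool_rot": TCP orientation; "ft_force": force on the tool from outside, world axes, zero at the start; "torque": the same for the moment, N m; "grip_width": opening from 0.0 (shut) to 1.0 (fully open).
Only numpy, scipy, OpenCV 4.12 (cv2) and the standard library are available. Lean on these libraries where they do the work, as an engineer would, in place of code of your own. Each camera call takes 0.05 s, during which the arm holds its last target. There are 200 camera calls.

### The job

Tip all five hazelnuts out of the steel scoop into the grinder's steel hopper and stand the empty scoop upright on the table again, let go. Then press the grinder's yellow spring pad about half-way down, until its top edge is level with the green band on the little post behind it (8 mm of its 16 mm travel), keep it there for two seconds, and finish with the arm still holding it so. Leave the other things on the table where they are.

Things in the scene. Friction and masses are not known exactly. Their poses are not given: they have to be found in the camera images.
- scoop: steel scoop, loose, about 0.17 kg: round flared cup 38 mm tall, 54 mm wide at the foot, 90 mm at the rim, wall 3 mm, inner floor 4 mm up, straight black handle along its -x. Origin: centre of the cup's underside; z points up out of the mouth. Holds the five hazelnuts at the start; the walls flare by 25 degrees, so it empties when tipped by some 90 degrees or more
- scoop_handle (a point): point to grip the scoop, on the centre line of its handle, 90 mm from the cup's axis, 32 mm above its underside; axes as the scoop's. The handle is an eight-sided bar 15 mm thick that runs level along the scoop's x, from 46 to 141 mm from the cup's axis
- scoop_mouth (a point): centre of the scoop's mouth, level with its rim, 38 mm above its underside
- hopper_rim (a point): centre of the round mouth of the grinder's open steel hopper, level with its rim, 120 mm above the table; 122 mm wide inside at the rim, 75 mm deep. z up; axes as the grinder's, whose long side runs along y: the pad lies 130 mm to -y of here. The grinder (white base 130 x 250 mm, blue motor block 85 mm tall under the pad) cannot move
- pad_top (a point): centre of the top face of the yellow spring pad, 44 x 40 mm, which moves straight down; top 113 mm above the table when up. White gauge post 30 mm wide and 118 mm tall stands 31 mm behind this centre (+x of the grinder), with a green band at 102 to 108 mm above the table
- pad (a joint): travel of the yellow pad: 0 up, 0.016 m fully down; it springs back. The spring pushes up with 3 N at the top, 7 N half-way, 11 N at the bottom
- mug_3: green and white mug, 101 mm tall, a bystander; origin at its underside
- lemon_1: lemon, 78 mm long, a bystander; origin at its underside
- garlic_1: bulb of garlic, 58 mm tall, a bystander; origin at its underside
- sugar_glass: glass with sugar sachets, 117 mm tall, a bystander; origin at its underside
- nut1: hazelnut 1, brown, 18 mm wide, 10 g, origin at its centre; starts in the scoop
- nut2: hazelnut 2, brown, 18 mm wide, 10 g, origin at its centre; starts in the scoop
- nut3: hazelnut 3, brown, 18 mm wide, 10 g, origin at its centre; starts in the scoop
- nut4: hazelnut 4, brown, 18 mm wide, 10 g, origin at its centre; starts in the scoop
- nut5: hazelnut 5, brown, 18 mm wide, 10 g, origin at its centre; starts in the scoop

How it is judged:
On the way, in this order (a step that is already met when the one before it is completed fails the run):
1. the scoop is lifted and tipped over the hopper (angle between scoop's own z axis and vertical above 0.8 rad and height (world z) of scoop_mouth above 0.12 m and horizontal distance between scoop_mouth and hopper_rim below 0.12 m).
2. all five hazelnuts are in the hopper (horizontal distance between each of nut1, nut2, nut3, nut4, nut5 and hopper_rim below 0.062 m and z of nut1 in the frame of hopper_rim between -0.08 and -0.008 m and z of nut2 in the frame of hopper_rim between -0.08 and -0.008 m and z of nut3 in the frame of hopper_rim between -0.08 and -0.008 m and z of nut4 in the frame of hopper_rim between -0.08 and -0.008 m and z of nut5 in the frame of hopper_rim between -0.08 and -0.008 m), for 0.1 s.
3. the scoop stands upright on the table, let go, the pad still up (angle between scoop's own z axis and vertical below 0.1 rad and height (world z) of scoop between -0.006 and 0.006 m and contact force between scoop and the fingers below 0.1 N and contact force between scoop and the arm below 0.1 N and linear speed of scoop below 0.02 m/s and value of joint pad below 0.003 m), for 0.2 s.
4. the arm holds the pad in the green band for 1.5 s (value of joint pad between 0.005 and 0.011 m and (contact force between pad and the fingers above 2.5 N or contact force between pad and the arm above 2.5 N)), for 1.5 s.
At the end, for the whole second after the job is handed in: All five hazelnuts lie inside the hopper below its rim; the scoop stands on the table within 0.1 rad of upright, untouched and still; the pad is held by the fingers (or another part of the arm) alone (more than 2.5 N) at a travel between 5 and 11 mm. The program finishes holding it (all of step 2 and all of step 4 and angle between scoop's own z axis and vertical below 0.1 rad and height (world z) of scoop between -0.006 and 0.006 m and contact force between scoop and the fingers below 0.1 N and contact force between scoop and the arm below 0.1 N and linear speed of scoop below 0.02 m/s); the arm keeps its last pose, push and grip.
It fails at once if a bystander (mug, lemon, garlic, sugar glass) is shifted by more than 40 mm (distance of any of mug_3, lemon_1, garlic_1, sugar_glass from where it was at the start of the episode above 0.04 m).
It also fails if it takes over 72 s, if anything falls off the work surface, if the arm or the gripper's body presses on something with over 40 N, if the wrist force passes 120 N, or if a joint passes its speed limit or range.

## Working session

There is one attempt and no reset: what is moved stays moved. The work goes in short steps, Python scripts to look and compute and a tool call to move; the robot and the scene stay as the last step left them, time stands still between calls to the robot, and variables do not carry over. Pictures are saved under pics/ and viewed, about 8 in all and at most 12, crops included, and the job is handed in when it is done.

Besides the shell and the picture viewer there is one more tool, called after "Call:" by a JSON object that holds its "api" and its "payload", one argument or row to a line. servo_tool: Moves the arm, as the interface text tells. Its arguments: {"type":"object","properties":{"commands":{"type":"array"},"newtons":{"type":"number"}},"required":["commands"]}

```bash
mkdir -p pics; cat > h.py <<'E'
import numpy as np,cv2
from bench import ctrl,vision
from scipy.spatial.transform import Rotation as R
def K(i):
    f=200/np.tan(np.radians(i['fov_y'])/2); return np.array([[f,0,i['cx']],[0,f,i['cy']],[0,0,1]])
def ray(name,uv,z,i=None):
    "world points at height z for pixels"
    i=i or vision.camera_info(name)
    p=cv2.undistortPoints(np.array(uv,float).reshape(-1,1,2),K(i),np.array(i['dist'],float)).reshape(-1,2)
    T=np.array(i['pose']); d=np.c_[p,np.ones(len(p))]@T[:3,:3].T; o=T[:3,3]
    return o+d*((np.asarray(z)-o[2])/d[:,2])[:,None]
def proj(name,P,i=None):
    i=i or vision.camera_info(name); W=np.linalg.inv(np.array(i['pose']))
    return cv2.projectPoints(np.array(P,float).reshape(-1,1,3),cv2.Rodrigues(W[:3,:3])[0],W[:3,3],K(i),np.array(i['dist'],float))[0].reshape(-1,2)
def snap(name,fn,crop=None,s=1):
    im=vision.get_image(name)[:,:,::-1]
    if crop: x,y,w,h=crop; im=im[y:y+h,x:x+w]
    cv2.imwrite('pics/'+fn,cv2.resize(im,None,fx=s,fy=s,interpolation=cv2.INTER_CUBIC))
def st():
    s=ctrl.get_state(); return s,np.array(s['position']),R.from_rotvec(s['tool_rot'])
E
python3 - <<'E'
from h import *
s,p,r=st();print(s);print(r.as_matrix())
for n in('scene','top','wrist'):
    i=vision.camera_info(n);print(n,i)
snap('top','top1.png',s=1.25);snap('scene','scene1.png',s=1.25)
E
```

```text
{'time': 0.0, 'joint_positions': array([-1.32291986,  0.32181373, -0.07008811,  1.45169554,  0.02261784,
        1.37082298, -0.05687734]), 'qd': array([ 1.09047094e-03, -6.13183939e-05,  1.23725521e-04,  6.99188004e-04,
       -1.31287374e-03,  1.74318554e-03, -4.56247045e-05]), 'joint_torque': array([-7.84378663e-04, -4.91291428e+01, -4.04379778e-01, -3.12533998e+01,
       -6.38109958e-02,  4.36471333e-02,  1.89954458e-04]), 'position': array([0.15049533, 0.63174829, 0.22145728]), 'tool_rot': array([-1.03662945,  1.31222885,  1.03445712]), 'ft_force': array([-0.01289176, -0.67927805, -0.41559642]), 'torque': array([ 0.00293057,  0.02900222, -0.00260104]), 'grip_width': 0.9980512530912935}
[[-3.37034618e-04 -9.72812526e-01  2.31593772e-01]
 [-1.92320110e-03  2.31593987e-01  9.72810632e-01]
 [-9.99998094e-01 -1.17530535e-04 -1.94896931e-03]]
scene {'fov_y': 45.63961692427098, 'cx': 320.2973752941908, 'cy': 200.67259500001646, 'dist': array([0.04404698, 0.        , 0.        , 0.        , 0.        ]), 'pose': array([[-0.90162436,  0.18967321, -0.38871272,  0.93975719],
       [ 0.43
[... 304 characters left out ...]
     ,  0.        ,  0.        ]), 'pose': array([[ 0.00208837, -0.97768733,  0.21005505,  0.25506894],
       [-0.99999241, -0.00273236, -0.00277564,  0.0642337 ],
       [ 0.00328766, -0.21004766, -0.97768562,  1.38965362],
       [ 0.        ,  0.        ,  0.        ,  1.        ]])}
wrist {'fov_y': 71.66817650334153, 'cx': 322.81739085936306, 'cy': 196.0886163937659, 'dist': array([0.0117344, 0.       , 0.       , 0.       , 0.       ]), 'pose': array([[ 0.23257199,  0.93788935,  0.25743704,  0.08147922],
       [ 0.97257763, -0.22380341, -0.06328337,  0.64868513],
       [-0.00173752,  0.26509545, -0.96422061,  0.38370188],
       [ 0.        ,  0.        ,  0.        ,  1.        ]])}
```

View pics/top1.png

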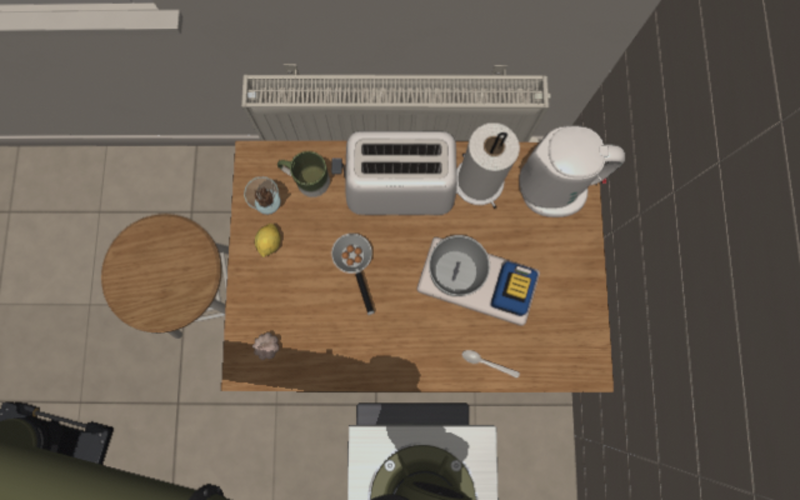

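View pics/scene1.png

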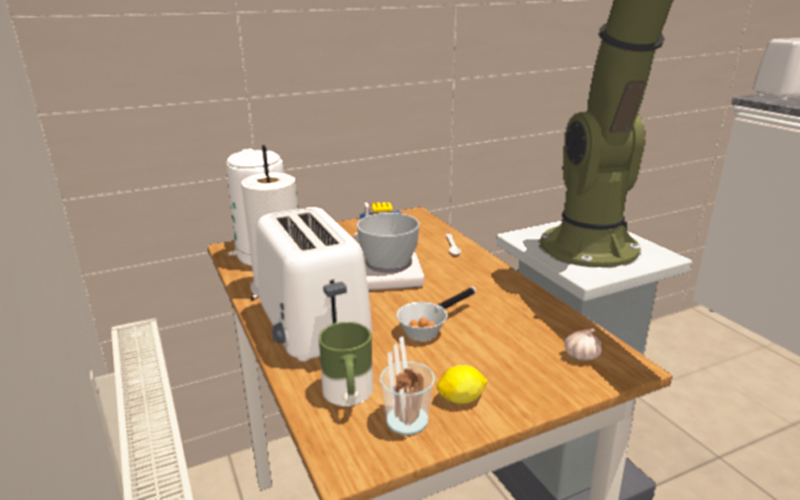

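The top view (1.25x) shows the scoop cup near (352,253), its handle running to (370,312), the hopper at (459,265) and the pad at (518,287). The toaster stands behind the scoop. I'll enlarge this region to measure it.

```bash
python3 - <<'E'
from h import *
snap('top','top2.png',(255,170,190,100),4)
E
```

```text
(no output)
```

View pics/top2.png

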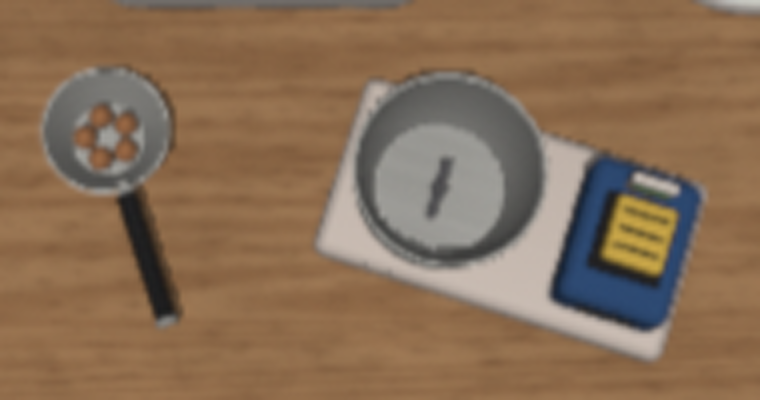

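```bash
python3 - <<'E'
from h import *
f=lambda u,v,z: ray('top',[[255+u/4-.4,170+v/4-.4]],z)[0]
c=f(108,131,.038);e=f(167,318,.034);h=f(451,169,.12);p=f(640,236,.113)
for n,v in zip('cup handle_end hopper pad'.split(),(c,e,h,p)):print(n,v.round(4))
print('cup-end',np.linalg.norm(c-e),'(141)','yaw',np.degrees(np.arctan2(*(c-e)[1::-1])))
print('rimdiam',np.linalg.norm(f(43,131,.038)-f(173,131,.038)),np.linalg.norm(f(356,169,.12)-f(546,169,.12)))
print('hop-pad',np.linalg.norm(h-p),'yaw',np.degrees(np.arctan2(*(h-p)[1::-1]))-90)
print('foot yaw chk: post dir')
# bystanders etc rough
for n,u,z in(('toaster',(400,215),0),('toasterL',(346,205),0),('toaster top',(350,160),.19),('towel base',(480,195),0),('kettle',(550,205),0)):print(n,ray('top',[np.array(u)/1.25],z)[0].round(3))
E
```

```text
cup [0.5187 0.1534 0.038 ]
handle_end [0.3902 0.1115 0.034 ]
hopper [ 0.4782 -0.074   0.12  ]
pad [ 0.4358 -0.1962  0.113 ]
cup-end 0.13513978965359066 (141) yaw 18.050126363646026
rimdiam 0.08973069923066122 0.12292508055651187
hop-pad 0.12954656835527942 yaw -19.144502833636082
foot yaw chk: post dir
toaster [0.615 0.047 0.   ]
toasterL [0.639 0.172 0.   ]
toaster top [0.681 0.151 0.19 ]
towel base [ 0.664 -0.139  0.   ]
kettle [ 0.64  -0.301  0.   ]
```

```bash
cat >> h.py <<'E'
def pose(yaw,roll=0):
    "tool rot for scoop yaw (deg) rolled by roll about tool y"
    a=np.radians(yaw); y=np.array([-np.cos(a),-np.sin(a),0]); x=np.array([0,0,-1.]); z=np.cross(x,y)
    return R.from_matrix(np.c_[x,y,z])*R.from_euler('y',roll,degrees=True)
def delta(P,Rt):
    s,p,r=st(); w=(r.inv()*Rt).as_rotvec(degrees=True); d=r.inv().apply(np.array(P)-p)*1000
    print('row',w.round(2),d.round(1),'| t',round(s['time'],2),'p',p.round(4),'q',np.array(s['joint_positions']).round(2),'F',np.array(s['ft_force']).round(1),'g',round(s['grip_width']*87,1))
E
python3 - <<'E'
from h import *
y=np.radians(18);u=np.array([np.cos(y),np.sin(y)])
g=np.array([.5187,.1534])-.092*u;print(g)
delta([*g,.15],pose(18))
E
```

```text
[0.4312028  0.12497044]
row [-3.139e+01 -8.000e-02 -2.000e-02] [  72.4 -390.5 -428.1] | t 0.15 p [0.1505 0.6319 0.2217] q [-1.32  0.32 -0.07  1.45  0.02  1.37 -0.06] F [ 0.3  0.4 -0.3] g 86.9
```

Call:
{"api": "servo_tool", "payload": {
  "commands": [
    [[-31.4,0,0,30,-390,-428,50],[-31.4,0,0,30,-390,-428,50],[-31.4,0,0,30,-390,-428,50],[-31.4,0,0,30,-390,-428,50],[-31.4,0,0,30,-390,-428,50]]
  ]
}}

```text
time: 0.78
position: [0.3025, 0.3572, 0.2062]
tool_rot: [-1.437, 1.043, 1.437]
ft_force: [1.3, 0.7, 0.5]
grip_width: 0.593
```

```bash
python3 - <<'E'
from h import *
delta([.4312,.125,.15],pose(18))
E
```

```text
row [0.   0.01 0.02] [  56.2  -50.7 -260.6] | t 0.78 p [0.3025 0.3572 0.2062] q [-0.98 -0.06  0.05  1.91  0.    1.29  0.96] F [1.3 0.7 0.5] g 51.6
```

Call:
{"api": "servo_tool", "payload": {
  "commands": [
    [[0,0,0,36,-50,-260,50],[0,0,0,36,-50,-260,50],[0,0,0,36,-50,-260,50],[0,0,0,36,-50,-260,50],[0,0,0,36,-50,-260,50]]
  ]
}}

```text
time: 1.4
position: [0.4306, 0.1231, 0.1699]
tool_rot: [-1.432, 1.048, 1.432]
ft_force: [0.3, 0.6, 0.1]
grip_width: 0.575
```

```bash
python3 - <<'E'
from h import *
delta([.4312,.125,.15],pose(18))
snap('wrist','w1.png',s=1.25)
print(proj('wrist',[[.5187,.1534,.038],[.4312,.125,.032],[.3846,.1098,.032]])*1.25)
E
```

```text
row [-0.37 -0.04 -0.03] [19.9 -1.1  1.7] | t 1.4 p [0.4306 0.1231 0.1699] q [-0.73 -0.09  0.37  2.01  0.04  1.22  1.51] F [0.3 0.6 0.1] g 50.0
[[407.35386806 330.20545367]
 [406.82874142 233.91538349]
 [406.46865591 178.01727604]]
```

View pics/w1.png

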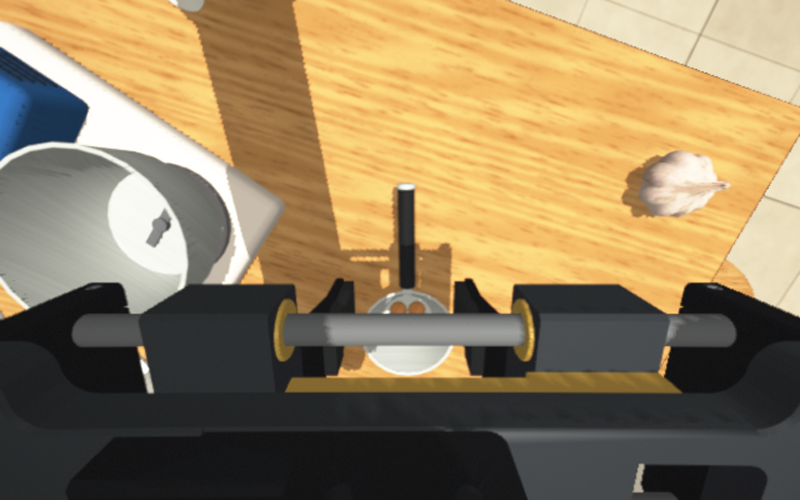

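Call:
{"api": "servo_tool", "payload": {
  "commands": [
    [[-0.4,0,0,70,-1,2,45],[-0.4,0,0,120,-1,2,45],[-0.4,0,0,156,-1,2,45],[-0.4,0,0,156,-1,2,45],[-0.4,0,0,156,-1,2,45]]
  ],
  "newtons": 40
}}

```text
time: 2.08
position: [0.4309, 0.1305, 0.0157]
tool_rot: [-1.443, 1.037, 1.441]
ft_force: [0.9, -0.5, -0.3]
grip_width: 0.516
```

```bash
python3 - <<'E'
from h import *
delta([.4312,.125,.013],pose(18))
E
```

```text
row [0.45 0.02 0.12] [ 2.7  1.4 -5.4] | t 2.08 p [0.4309 0.1305 0.0157] q [-0.72  0.12  0.39  2.16 -0.06  0.87  1.59] F [ 0.9 -0.5 -0.3] g 44.9
```

Call:
{"api": "servo_tool", "payload": {
  "commands": [
    [[0.4,0,0,2,1,-5,45],[0.4,0,0,2,1,-5,0],[0.4,0,0,2,1,-5,0],[0.4,0,0,2,1,-5,0],[0.4,0,0,2,1,-5,0]]
  ],
  "newtons": 50
}}

```text
time: 2.7
position: [0.4305, 0.1248, 0.0125]
tool_rot: [-1.437, 1.043, 1.437]
ft_force: [-0.9, 1.1, 0.3]
grip_width: 0.16
```

```bash
python3 - <<'E'
from h import *
delta([.4312,.125,.013],pose(18))
E
```

```text
row [0.02 0.02 0.01] [-0.5 -0.7  0. ] | t 2.7 p [0.4305 0.1248 0.0125] q [-0.71  0.12  0.39  2.17 -0.06  0.86  1.6 ] F [-0.9  1.1  0.3] g 14.0
```

Call:
{"api": "servo_tool", "payload": {
  "commands": [
    [[0,0,0,-20,0,0,0],[0,0,0,-50,0,0,0],[0,0,0,-90,0,0,0],[0,0,0,-135,0,0,0],[0,0,0,-180,0,0,0]]
  ]
}}

```text
time: 3.32
position: [0.4296, 0.1242, 0.1931]
tool_rot: [-1.436, 1.045, 1.438]
ft_force: [0.6, 0.6, -3.3]
grip_width: 0.161
```

```bash
python3 - <<'E'
from h import *
def goal(ps,roll,lat,hz,grip=.092):
    "handle axis point nearest cup centre: hopper + lat along mouth-side(-) ; returns TCP"
    a=np.radians(ps);u=np.array([np.cos(a),np.sin(a),0]);n=np.array([-np.sin(a),np.cos(a),0])
    h=np.array([.4782,-.074,hz]); Rt=pose(ps,roll)
    return h+lat*n-grip*u+Rt.apply([.019,0,0]),Rt
P,Rt=goal(-20,0,-.01,.24);print(P);delta(P,Rt)
P,Rt=goal(-20,105,-.01,.24);print(P,Rt.as_matrix()[:,0])
snap('scene','s2.png',(200,100,320,240),2)
E
```

```text
[ 0.38832808 -0.05193107  0.221     ]
row [38.01 -0.04 -0.1 ] [ -27.7   93.7 -154.8] | t 3.33 p [0.4296 0.1242 0.1931] q [-0.74 -0.11  0.38  1.98  0.04  1.27  1.5 ] F [ 0.6  0.6 -3.3] g 14.0
[ 0.38205112 -0.06917687  0.24491756] [-0.33036609 -0.90767337  0.25881905]
```

View pics/s2.png

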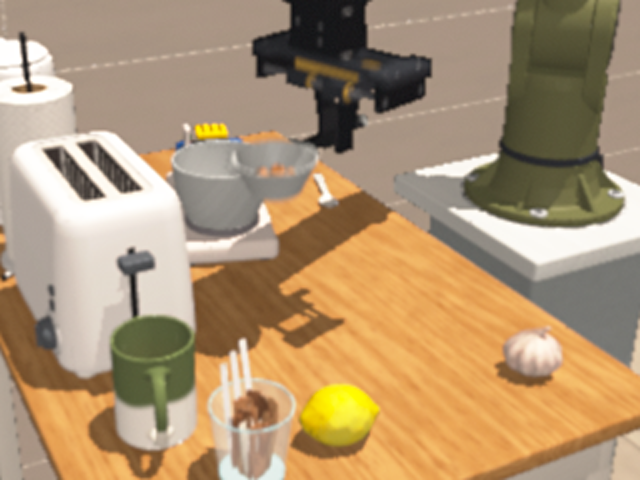

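```bash
cat >> h.py <<'E'
def goal(ps,roll,lat,hz,grip=.092,al=0):
    a=np.radians(ps);u=np.array([np.cos(a),np.sin(a),0]);n=np.array([-np.sin(a),np.cos(a),0])
    h=np.array([.4782,-.074,hz]); Rt=pose(ps,roll)
    return h+lat*n-(grip-al)*u+Rt.apply([.019,0,0]),Rt
E
python3 - <<'E'
from h import *
for y in(-20,-30): delta(*goal(y,40,-.01,.25))
E
```

```text
row [36.28 38.73 13.65] [ -37.3  104.5 -164.5] | t 3.38 p [0.433  0.1254 0.1993] q [-0.74 -0.12  0.38  1.97  0.04  1.28  1.5 ] F [2.6 0.2 3.7] g 13.5
row [45.86 37.87 17.11] [ -37.2   96.4 -150.1] | t 3.38 p [0.433  0.1254 0.1993] q [-0.74 -0.12  0.38  1.97  0.04  1.28  1.5 ] F [2.6 0.2 3.7] g 13.5
```

Call:
{"api": "servo_tool", "payload": {
  "commands": [
    [[4,4,1,-5,12,-18,0],[9,10,3,-12,30,-45,0],[16,17,6,-20,50,-75,0],[23,25,9,-28,72,-110,0],[31,33,12,-34,92,-145,0]]
  ]
}}

```text
time: 4.0
position: [0.3873, -0.0421, 0.2263]
tool_rot: [-1.382, 1.808, 0.785]
ft_force: [-0.1, -0.4, -3.1]
grip_width: 0.158
```

```bash
python3 - <<'E'
from h import *
delta(*goal(-20,40,-.01,.25))
delta(*goal(-20,60,-.01,.25))
E
```

```text
row [6.3  5.98 1.71] [  4.3  -1.6 -22.9] | t 4.0 p [ 0.3873 -0.0421  0.2263] q [-0.69 -0.02  0.3   1.96  0.45  1.61  0.87] F [-0.1 -0.4 -3.1] g 13.8
row [ 5.96 25.96  2.8 ] [  2.5  -1.  -29.2] | t 4.0 p [ 0.3873 -0.0421  0.2263] q [-0.69 -0.02  0.3   1.96  0.45  1.61  0.87] F [-0.1 -0.4 -3.1] g 13.8
```

```bash
python3 - <<'E'
from h import *
delta(*goal(-20,58,-.035,.238))
E
```

```text
row [ 6.   23.96  2.69] [ 26.6   1.1 -42.5] | t 4.0 p [ 0.3873 -0.0421  0.2263] q [-0.69 -0.02  0.3   1.96  0.45  1.61  0.87] F [-0.1 -0.4 -3.1] g 13.8
```

Call:
{"api": "servo_tool", "payload": {
  "commands": [
    [[2,6,1,8,0,-14,0],[4,12,2,17,1,-28,0],[6,18,3,26,1,-42,0],[6,24,3,26,1,-42,0],[6,24,3,26,1,-42,0]]
  ]
}}

```text
time: 4.62
position: [0.3748, -0.0886, 0.2262]
tool_rot: [-1.52, 2.175, 0.447]
ft_force: [-0.5, 0.5, -2.5]
grip_width: 0.157
```

```bash
python3 - <<'E'
from h import *
delta(*goal(-20,58,-.035,.238))
delta(*goal(-20,85,-.03,.238))
snap('wrist','w2.png')
snap('top','t3.png',(255,150,190,120),4)
E
```

```text
row [ 0.45  0.04 -0.22] [ 0.8 -0.2 -2.6] | t 4.62 p [ 0.3748 -0.0886  0.2262] q [-0.72  0.21  0.29  1.96  0.61  1.75  0.68] F [-0.5  0.5 -2.5] g 13.6
row [ 0.49 27.04 -0.11] [-5.5 -0.1 -8.6] | t 4.62 p [ 0.3748 -0.0886  0.2262] q [-0.72  0.21  0.29  1.96  0.61  1.75  0.68] F [-0.5  0.5 -2.5] g 13.6
```

View pics/t3.png

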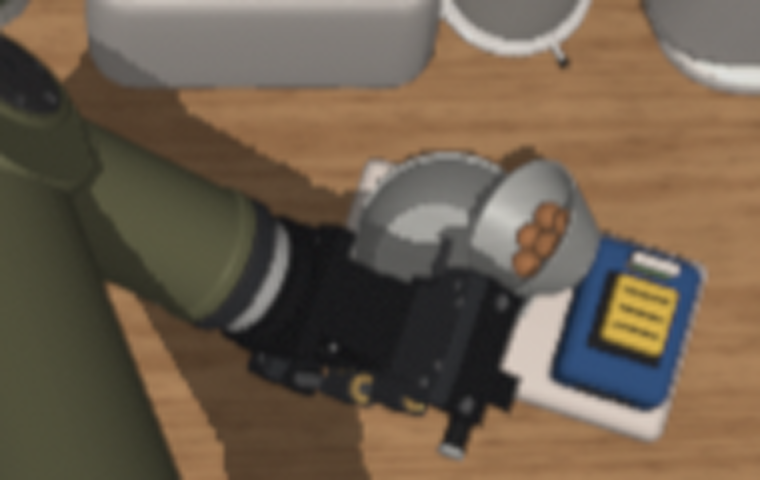

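The top view shows the scoop tipped over the hopper with all five nuts still in it, near (540,240). Its lip is near the hopper's centre line. I'll roll further.

Call:
{"api": "servo_tool", "payload": {
  "commands": [
    [[0,6,0,-2,0,-8,0],[0,12,0,-4,0,-8,0],[0,18,0,-5,0,-8,0],[0,24,0,-6,0,-8,0],[0,30,0,-7,0,-8,0]]
  ]
}}

```text
time: 5.35
position: [0.3764, -0.0878, 0.2389]
tool_rot: [-1.783, 2.55, 0.038]
ft_force: [-0.1, -0.4, -2.8]
grip_width: 0.157
```

```bash
python3 - <<'E'
from h import *
delta(*goal(-20,88,-.03,.238))
delta(*goal(-20,108,-.02,.238))
snap('top','t4.png',(255,150,190,120),4)
E
```

```text
row [ 0.18  0.21 -0.09] [1.3 1.1 1.5] | t 5.35 p [ 0.3764 -0.0878  0.2389] q [-0.78  0.56  0.3   1.93  0.75  1.95  0.57] F [-0.1 -0.4 -2.8] g 13.7
row [ 0.2  20.21 -0.06] [-9.9  1.1 -4.6] | t 5.35 p [ 0.3764 -0.0878  0.2389] q [-0.78  0.56  0.3   1.93  0.75  1.95  0.57] F [-0.1 -0.4 -2.8] g 13.7
```

Call:
{"api": "servo_tool", "payload": {
  "commands": [
    [[0,5,0,-2,0,-1,0],[0,10,0,-4,0,-2,0],[0,15,0,-7,0,-3,0],[0,20,0,-10,0,-4,0],[0,20,0,-10,0,-4,0]]
  ]
}}

```text
time: 6.02
position: [0.3794, -0.0787, 0.2427]
tool_rot: [1.648, -2.354, 0.252]
ft_force: [0.3, 0.2, -1.8]
grip_width: 0.156
```

```bash
python3 - <<'E'
from h import *
delta(*goal(-20,108,-.02,.238))
snap('top','t5.png',(255,150,190,120),4)
E
```

```text
row [0.29 0.2  0.02] [ 0.2  0.8 -1.2] | t 6.03 p [ 0.3794 -0.0787  0.2427] q [-0.87  0.82  0.41  1.92  0.79  2.03  0.56] F [ 0.3  0.2 -1.8] g 13.6
```

View pics/t5.png

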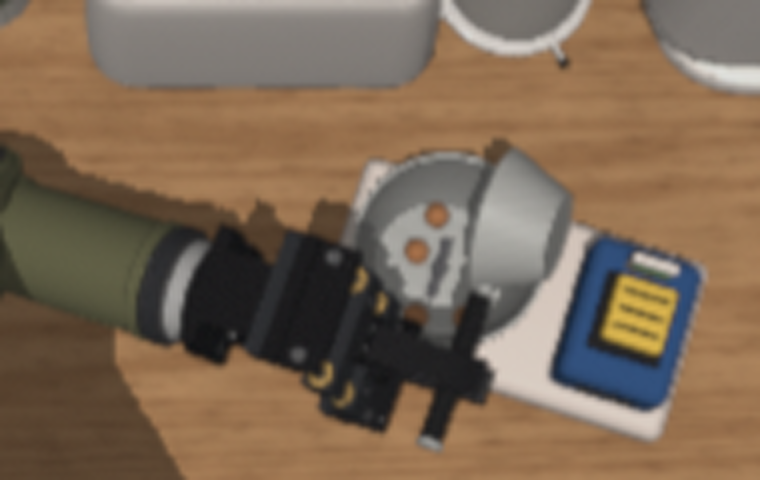

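The top view shows four nuts lying in the hopper. The fifth is probably hidden under the cup, and the wrist force has dropped by about a newton. I'll swing back.

```bash
python3 - <<'E'
from h import *
delta(*goal(-20,58,-.02,.25))
delta(*goal(-20,40,-.01,.25))
delta([.4312,.125,.2],pose(18))
E
```

```text
row [  0.22 -49.71  -0.11] [-2.9  0.9  2.4] | t 6.08 p [ 0.3795 -0.0787  0.2431] q [-0.87  0.82  0.41  1.92  0.79  2.03  0.56] F [ 0.8  0.5 -0.9] g 13.5
row [  0.21 -67.71  -0.15] [-17.5   0.9   2.4] | t 6.08 p [ 0.3795 -0.0787  0.2431] q [-0.87  0.82  0.41  1.92  0.79  2.03  0.56] F [ 0.8  0.5 -0.9] g 13.5
row [ -25.8  -103.12  -35.76] [-212.3   21.2  -22.5] | t 6.08 p [ 0.3795 -0.0787  0.2431] q [-0.87  0.82  0.41  1.92  0.79  2.03  0.56] F [ 0.8  0.5 -0.9] g 13.5
```

Call:
{"api": "servo_tool", "payload": {
  "commands": [
    [[0,-10,0,-2,1,1,0],[0,-20,0,-3,1,2,0],[0,-30,0,-3,1,2,0],[0,-40,0,-3,1,2,0],[0,-50,0,-3,1,2,0]]
  ]
}}

```text
time: 6.7
position: [0.3795, -0.0759, 0.2414]
tool_rot: [-1.511, 2.163, 0.447]
ft_force: [0.4, 0.1, -1.2]
grip_width: 0.157
```

```bash
python3 - <<'E'
from h import *
delta([.4312,.125,.2],pose(18))
delta(*goal(-20,58,-.02,.25))
snap('top','t6.png',(255,150,190,120),4)
E
```

```text
row [-34.76 -54.98 -19.1 ] [-151.1   20.3  146.6] | t 6.7 p [ 0.3795 -0.0759  0.2414] q [-0.82  0.21  0.39  1.93  0.6   1.77  0.7 ] F [ 0.4  0.1 -1.2] g 13.6
row [ 0.06  0.79 -0.14] [ 1.3 -0.1  0.9] | t 6.7 p [ 0.3795 -0.0759  0.2414] q [-0.82  0.21  0.39  1.93  0.6   1.77  0.7 ] F [ 0.4  0.1 -1.2] g 13.6
```

Call:
{"api": "servo_tool", "payload": {
  "commands": [
    [[-5,-8,-3,-22,3,21,0],[-10,-16,-5,-44,6,42,0],[-15,-24,-8,-66,9,64,0],[-20,-32,-11,-88,12,85,0],[-25,-40,-14,-110,15,107,0]]
  ]
}}

```text
time: 7.38
position: [0.4161, 0.0704, 0.2089]
tool_rot: [-1.502, 1.379, 1.211]
ft_force: [-0.4, -0.2, -2.6]
grip_width: 0.156
```

```bash
python3 - <<'E'
from h import *
delta([.4312,.125,.2],pose(18))
E
```

```text
row [ -9.49 -15.31  -5.34] [ -7.  -23.1  52. ] | t 7.38 p [0.4161 0.0704 0.2089] q [-0.82 -0.08  0.36  1.95  0.27  1.43  1.2 ] F [-0.4 -0.2 -2.6] g 13.5
```

Call:
{"api": "servo_tool", "payload": {
  "commands": [
    [[-5,-8,-2.5,-4,-12,26,0],[-9.5,-15.3,-5.3,-7,-23,52,0],[-9.5,-15.3,-5.3,-7,-23,52,0],[-9.5,-15.3,-5.3,-7,-23,52,0]]
  ]
}}

```text
time: 7.88
position: [0.4308, 0.1235, 0.1989]
tool_rot: [-1.438, 1.055, 1.434]
ft_force: [0.2, 0.4, -2.5]
grip_width: 0.158
```

```bash
python3 - <<'E'
from h import *
delta([.4312,.125,.013],pose(18))
snap('top','t7.png',(255,160,190,110),4)
E
```

```text
row [-0.2  -0.38 -0.3 ] [185.9  -1.8   2.5] | t 7.88 p [0.4308 0.1235 0.1989] q [-0.8  -0.12  0.43  1.97  0.06  1.29  1.49] F [ 0.2  0.4 -2.5] g 13.8
```

View pics/t7.png

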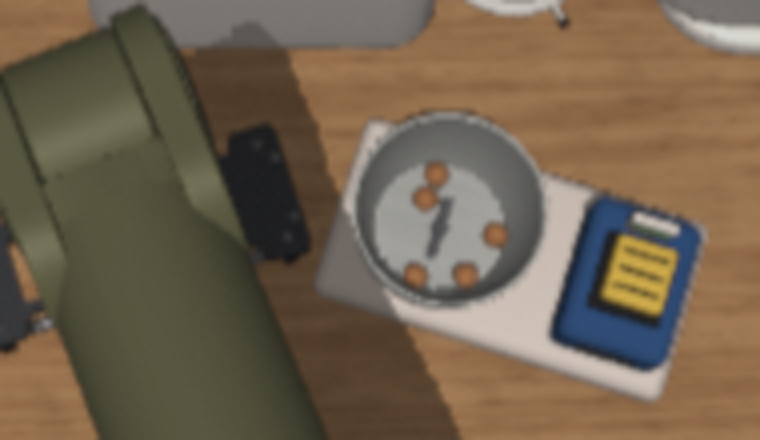

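All five nuts are in the hopper. I'll set the scoop down where it started.

Call:
{"api": "servo_tool", "payload": {
  "commands": [
    [[-0.2,-0.4,-0.3,60,-2,2.5,0],[-0.2,-0.4,-0.3,115,-2,2.5,0],[-0.2,-0.4,-0.3,160,-2,2.5,0],[-0.2,-0.4,-0.3,178,-2,2.5,0],[-0.2,-0.4,-0.3,178,-2,2.5,0]]
  ]
}}

```text
time: 8.55
position: [0.4306, 0.1259, 0.0194]
tool_rot: [-1.437, 1.045, 1.441]
ft_force: [0.5, -0.5, -1.7]
grip_width: 0.157
```

```bash
python3 - <<'E'
from h import *
delta([.4312,.125,.013],pose(18))
E
```

```text
row [ 0.12  0.04 -0.17] [ 6.4 -0.3 -1.1] | t 8.55 p [0.4306 0.1259 0.0194] q [-0.78  0.11  0.46  2.16 -0.07  0.88  1.61] F [ 0.5 -0.5 -1.7] g 13.6
```

Call:
{"api": "servo_tool", "payload": {
  "commands": [
    [[0,0,-0.2,3,0,0,0],[0,0,-0.2,5,0,0,0],[0,0,-0.2,6.5,0,0,0],[0,0,-0.2,6.5,0,0,0]]
  ]
}}

```text
time: 9.05
position: [0.4327, 0.1266, 0.0147]
tool_rot: [-1.437, 1.036, 1.435]
ft_force: [-0.1, 0.3, -1.8]
grip_width: 0.159
```

```bash
python3 - <<'E'
from h import *
delta([.4312,.125,.013],pose(18))
E
```

```text
row [0.07 0.17 0.36] [ 1.7  1.9 -1.1] | t 9.05 p [0.4327 0.1266 0.0147] q [-0.78  0.12  0.46  2.17 -0.07  0.86  1.61] F [-0.1  0.3 -1.8] g 13.8
```

Force still shows the scoop's weight, so I'll lower a little further.

Call:
{"api": "servo_tool", "payload": {
  "commands": [
    [[0,0,0,1,0,0,0],[0,0,0,2,0,0,0],[0,0,0,2,0,0,0]]
  ]
}}

```text
time: 9.43
position: [0.4324, 0.1266, 0.0125]
tool_rot: [-1.437, 1.037, 1.435]
ft_force: [-1.0, 0.1, 1.2]
grip_width: 0.154
```

```bash
python3 - <<'E'
from h import *
delta([.4312,.125,.013],pose(18))
E
```

```text
row [0.07 0.17 0.31] [-0.5  1.6 -1.1] | t 9.43 p [0.4324 0.1266 0.0125] q [-0.78  0.12  0.46  2.17 -0.08  0.86  1.61] F [-1.   0.1  1.2] g 13.4
```

It's touching the table. I'll open the fingers, then raise the arm.

Call:
{"api": "servo_tool", "payload": {
  "commands": [
    [[0,0,0,2,0,0,45],[0,0,0,2,0,0,45],[0,0,0,2,0,0,45],[0,0,0,2,0,0,45],[0,0,0,-10,0,0,45]]
  ]
}}

```text
time: 10.05
position: [0.4316, 0.1261, 0.0222]
tool_rot: [-1.437, 1.039, 1.436]
ft_force: [-1.0, -1.1, 0.5]
grip_width: 0.508
```

Call:
{"api": "servo_tool", "payload": {
  "commands": [
    [[0,0,0,-30,0,0,45],[0,0,0,-80,0,0,45],[0,0,0,-140,0,0,45],[0,0,0,-190,0,0,45],[0,0,0,-190,0,0,0]]
  ]
}}

```text
time: 10.68
position: [0.4342, 0.1265, 0.2176]
tool_rot: [-1.438, 1.027, 1.43]
ft_force: [-0.9, 0.3, 0.1]
grip_width: 0.463
```

```bash
python3 - <<'E'
from h import *
delta([.4358,-.1962,.2],pose(18))
delta([.4358,-.1962,.2],pose(-19))
snap('scene','s3.png',(200,100,320,240),2)
E
```

```text
row [0.05 0.28 0.86] [  14.5   98.7 -307.3] | t 10.68 p [0.4342 0.1265 0.2176] q [-0.82 -0.14  0.44  1.95  0.06  1.31  1.49] F [-0.9  0.3  0.1] g 40.3
row [37.05  0.55  0.74] [  14.5   98.7 -307.3] | t 10.68 p [0.4342 0.1265 0.2176] q [-0.82 -0.14  0.44  1.95  0.06  1.31  1.49] F [-0.9  0.3  0.1] g 40.3
```

View pics/s3.png

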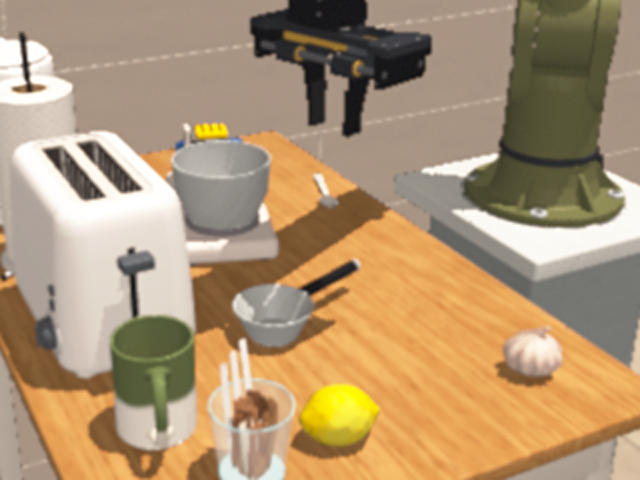

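Call:
{"api": "servo_tool", "payload": {
  "commands": [
    [[8,0,0,5,20,-62,0],[16,0,0,10,40,-124,0],[25,0,0,15,60,-186,0],[33,0,0,15,80,-248,0],[37,0.5,0.7,15,99,-307,0]]
  ]
}}

```text
time: 11.35
position: [0.4311, -0.1881, 0.195]
tool_rot: [-0.959, 1.358, 0.964]
ft_force: [0.9, 0.3, 0.5]
grip_width: 0.01
```

```bash
python3 - <<'E'
from h import *
import time
delta([.4358,-.1962,.13],pose(-19))
delta([.4358,-.1962,.13],pose(-19))
E
```

```text
row [-0.11 -0.34 -0.43] [65.  -7.6 -5.8] | t 11.35 p [ 0.4311 -0.1881  0.195 ] q [-0.5  -0.1   0.82  1.94  0.08  1.28  1.53] F [0.9 0.3 0.5] g 0.9
row [-0.11 -0.34 -0.43] [65.  -7.6 -5.8] | t 11.35 p [ 0.4311 -0.1881  0.195 ] q [-0.5  -0.1   0.82  1.94  0.08  1.28  1.53] F [0.9 0.3 0.5] g 0.9
```

Call:
{"api": "servo_tool", "payload": {
  "commands": [
    [[0,0,0,30,-6,-4,0],[0,0,0,55,-6,-4,0],[0,0,0,65,-6,-4,0],[0,0,0,65,-6,-4,0],[0,0,0,65,-6,-4,0]]
  ]
}}

```text
time: 11.98
position: [0.4371, -0.1922, 0.1317]
tool_rot: [-0.964, 1.355, 0.964]
ft_force: [0.3, 0.6, -0.5]
grip_width: 0.007
```

```bash
python3 - <<'E'
from h import *
delta([.4358,-.1962,.105],pose(-19))
snap('wrist','w3.png',s=1.25)
print(proj('wrist',[[.4358,-.1962,.113]])*1.25)
E
```

```text
row [ 0.1  -0.35 -0.28] [26.8 -0.2 -4. ] | t 11.97 p [ 0.4371 -0.1922  0.1317] q [-0.49  0.01  0.86  2.    0.    1.14  1.61] F [ 0.3  0.6 -0.5] g 0.6
[[395.74727588 281.98949643]]
```

View pics/w3.png

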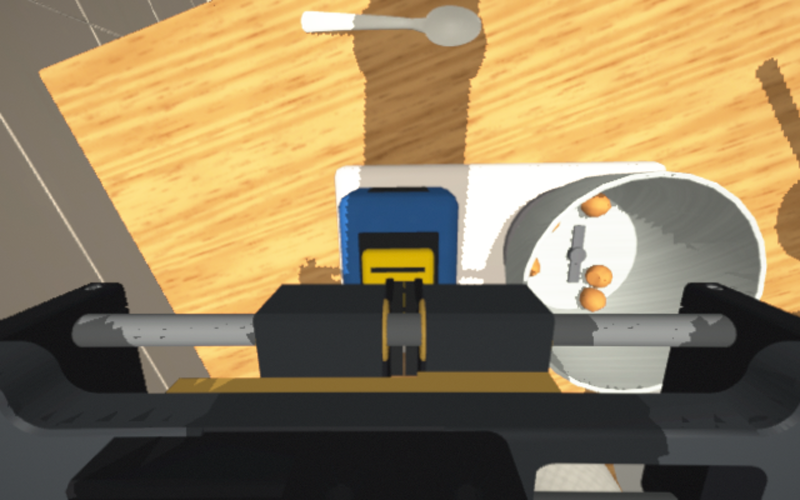

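The wrist view has the pad spanning u 361–435 with the fingers above it at u≈404, so they line up. I'll lower gently.

Call:
{"api": "servo_tool", "payload": {
  "commands": [
    [[0,-0.3,-0.3,8,0,-4,0],[0,-0.3,-0.3,14,0,-4,0],[0,-0.3,-0.3,17,0,-4,0],[0,-0.3,-0.3,20,0,-4,0],[0,-0.3,-0.3,20,0,-4,0]]
  ]
}}

```text
time: 12.65
position: [0.4347, -0.1961, 0.111]
tool_rot: [-0.962, 1.35, 0.963]
ft_force: [-1.9, 1.0, 3.9]
grip_width: 0.003
```

```bash
python3 - <<'E'
from h import *
delta([.4358,-.1962,.105],pose(-19))
vision.get_image('wrist');delta([.4358,-.1962,.105],pose(-19))
E
```

```text
row [ 0.06 -0.08 -0.1 ] [ 6.  -1.1  0.3] | t 12.65 p [ 0.4347 -0.1961  0.111 ] q [-0.48  0.04  0.87  2.03 -0.03  1.09  1.65] F [-1.9  1.   3.9] g 0.3
row [ 0.07 -0.07 -0.1 ] [ 6.1 -1.1  0.2] | t 12.7 p [ 0.4347 -0.1961  0.1111] q [-0.48  0.04  0.87  2.03 -0.03  1.09  1.65] F [-2.5  0.5  3.1] g 0.6
```

Call:
{"api": "servo_tool", "payload": {
  "commands": [
    [[0,0,0,3,0,0,0],[0,0,0,6,0,0,0],[0,0,0,6,0,0,0],[0,0,0,6,0,0,0]]
  ]
}}

```text
time: 13.2
position: [0.435, -0.1962, 0.1053]
tool_rot: [-0.962, 1.349, 0.963]
ft_force: [-3.0, 2.2, 6.2]
grip_width: 0.013
```

```bash
python3 - <<'E'
from h import *
F=[]
for k in range(5):
    vision.get_image('wrist'); F.append([ctrl.get_state()['ft_force'][2],ctrl.get_state()['position'][2]])
print(np.round(F,4));
im=vision.get_image('scene')[:,:,::-1]
a=cv2.resize(im[145:195,270:350],None,fx=5,fy=5,interpolation=cv2.INTER_CUBIC)
t=vision.get_image('top')[:,:,::-1]
b=cv2.resize(t[170:270,255:445],None,fx=2.1,fy=2.1)
o=np.zeros((a.shape[0]+b.shape[0],400,3),np.uint8);o[:a.shape[0],:400]=a[:,:400];w=min(400,b.shape[1]);o[a.shape[0]:,:w]=b[:,:w]
cv2.imwrite('pics/f.png',o)
E
```

```text
[[6.2164 0.1053]
 [6.604  0.1053]
 [5.8668 0.1053]
 [6.6268 0.1053]
 [7.1341 0.1053]]
```

View pics/f.png

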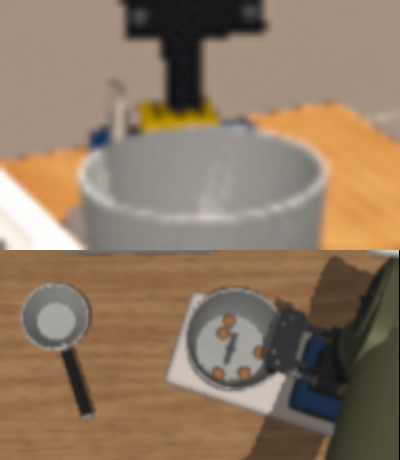

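Force averages about 6.5 N and the TCP is at 105.3 mm, which puts the pad near 7–8 mm of travel. The scoop is upright and empty, and five nuts are in the hopper. I'll hold for over 2 s.

Call:
{"api": "servo_tool", "payload": {
  "commands": [
    [[0,0,0,0.3,0,0,0],[0,0,0,0.3,0,0,0],[0,0,0,0.3,0,0,0],[0,0,0,0.3,0,0,0],[0,0,0,0.3,0,0,0]]
  ]
}}

```text
time: 14.18
position: [0.4351, -0.1962, 0.105]
tool_rot: [-0.963, 1.349, 0.963]
ft_force: [-3.2, 1.2, 6.7]
grip_width: 0.001
```

Call:
{"api": "servo_tool", "payload": {
  "commands": [
    [[0,0,0,0,0,0,0],[0,0,0,0,0,0,0],[0,0,0,0,0,0,0],[0,0,0,0,0,0,0],[0,0,0,0,0,0,0]]
  ]
}}

```text
time: 14.8
position: [0.4351, -0.1961, 0.105]
tool_rot: [-0.962, 1.349, 0.963]
ft_force: [-4.0, 0.8, 6.8]
grip_width: 0.005
```

Call:
{"api": "servo_tool", "payload": {
  "commands": [
    [[0,0,0,0,0,0,0],[0,0,0,0,0,0,0],[0,0,0,0,0,0,0],[0,0,0,0,0,0,0],[0,0,0,0,0,0,0]]
  ]
}}

```text
time: 15.42
position: [0.4351, -0.1961, 0.105]
tool_rot: [-0.962, 1.349, 0.963]
ft_force: [-3.6, 0.8, 7.2]
grip_width: 0.007
```

Call:
{"api": "servo_tool", "payload": {
  "commands": [
    [[0,0,0,0,0,0,0],[0,0,0,0,0,0,0],[0,0,0,0,0,0,0],[0,0,0,0,0,0,0],[0,0,0,0,0,0,0]]
  ]
}}

```text
time: 16.05
position: [0.435, -0.1962, 0.105]
tool_rot: [-0.962, 1.349, 0.963]
ft_force: [-3.6, 1.6, 6.5]
grip_width: 0.008
```

```bash
python3 - <<'E'
from h import *
delta([.4358,-.1962,.105],pose(-19))
from bench import close_job
close_job()
E
```

```text
row [ 0.07 -0.06 -0.05] [ 0.  -0.7  0.2] | t 16.05 p [ 0.435  -0.1962  0.105 ] q [-0.48  0.05  0.87  2.04 -0.04  1.08  1.65] F [-3.6  1.6  6.5] g 0.7
the job is handed in; nothing more can be done
```

All five hazelnuts are in the hopper, and the empty scoop stands upright and released where it started. The closed fingers were holding the pad about half-way down when I handed the job in at 16 s of the 72 s.

- **Nuts and scoop:** the last top picture showed five nuts in the hopper and the scoop empty and upright. The side picture after letting go also showed it upright.
- **Pad:** the fingertips stayed at 105.0 mm for over 2 s, which is 8 mm of travel. The upward force was 6.5 to 7.2 N, against the 7 N expected half-way. I could not see the green band behind the gripper, so the travel rests on height and force rather than on the band.
- **Sideways force:** a force of about 3 to 4 N also showed while pressing. It is probably friction or the pad's guide, and I did not look into it.
- **Bystanders:** I kept clear of the mug, lemon, garlic and sugar glass, and the side picture after letting go of the scoop showed them in place. I did not measure their positions.

No check failed, and `close_job()` gives no verdict.

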